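# Short spin in the bench centrifuge

## Robot

A 6-joint arm with a two-finger parallel gripper is mounted at the origin on a cart in front of the work surface, level with it; the furniture and walls round the work are solid. World frame = base frame: x ahead of the robot, y to its left, z up, the work surface at z = 0. Lengths are in mm, angles in rad, forces in N, time in s.
With the tool pointing down it reaches from about 275 to 750 mm from the base axis. Payload 10.2 kg.
Tool frame: the origin (TCP) lies at the centre of the arm's flange, where the gripper is bolted on; the fingertips stand 173 mm ahead of it and the grasp point (between the pads) lies 155 mm ahead of it; z points along the fingers, y is the line along which they close (so a half turn about z gives the same grasp; the last joint's range is limited). The gripper opens to 85 mm and grips with 20 to 120 N. Pads are 22 mm wide; open, the fingers measure 114 mm over their backs; the gripper's body (76 mm by 85 mm) begins 54 mm behind the grasp point. The pads swing forward as they close: fully open they stand 13 mm farther back than shut.
Start: joints at [1.073, 0.313, 1.498, -0, 1.331, -0.223], TCP at [142.474, 505.305, 404.694] pointing down, gripper open.
Joint ranges: [-2.94, 2.94], [-0.97, 2.17], [0.19, 2.56], [-1.23, 4.37], [0.02, 3.11], [-2.88, 2.88]. Speed limits (rad/s): [2.39, 2.39, 3.01, 3.14, 3.14, 3.14].

## Interface

Orientations are given as a unit quaternion [w, x, y, z].
In Python, from rig import ctrl, optics, sense gives the robot as it stands (ctrl), with the cameras (optics) and the readings as plain functions.
- The arm moves only by the shell command python3 steer.py 'ROWS' [OPENING] [FORCE]. ROWS is a JSON list of rows, 1 to 8 of them, each of 6 numbers: dx, dy, dz in mm, then a rotation vector rx, ry, rz in rad; each row is the pose to reach, as a shift and turn from the pose commanded when the command began, along the tool's axes at that moment; what a row does not reach only later rows make up. A row lasts 1/10 s, in which the tool goes at most 50 mm and 0.15 rad, less where a joint would pass 70% of its speed; a pose out of reach is approached as far as the arm can. OPENING is the opening from 0.0 (shut) to 1.0 (fully open), set as the command begins (- or left out keeps the last). The fingers move at their own pace and stop on an object; FORCE is the grip in N (left out, the last holds). Time passes only in rows, so rows that do not move let the fingers close. It prints the time, the measured TCP pose, the force, the opening and the grip force at its end.
- sense(): the state, without advancing time (a new reading comes with each control period).
- optics.capture(name): name is "scene" or "top" or "wrist"; returns the picture (420x560x3 uint8, red, green, blue); there is no depth.
- optics.calibration(name): a dict with "fx", "fy", "cx", "cy" (pixels), "distortion" ([k1, k2, p1, p2, k3] as OpenCV has them; the pictures are not rectified), "position" and "attitude" of the camera in the world. Camera axes: x right, y down, z forward; pixel columns grow to the right and rows downward; lengths in mm; the calibration is good to about 2 mm. A picture is of the moment at which its call begins: read the wrist's pose just before it. calibration takes no time and is no camera call; for the wrist camera it gives the pose at the moment of the call.
- ctrl.finish_job(): hands the job in; it is judged then, once.
The state is a dict: "time_s": time; "joints": joint angles; "dq": joint speeds; "tau": joint torques, N m; "eef_pos": TCP position; "ee_rot": TCP orientation; "force": force on the tool from outside, world axes, zero at the start; "wrist_torque": the same for the moment, N m; "grip_width": opening from 0.0 (shut) to 1.0 (fully open); "grip_force": force on a finger pad.
Only numpy, scipy, OpenCV 4.12 (cv2) and the standard library are available. Lean on these libraries where they do the work, as an engineer would, in place of code of your own. Each camera call takes 0.05 s, during which the arm holds its last target. There are 200 camera calls.

## Task

Give the tubes already loaded in the small white bench centrifuge a short spin: with the fingertips push its half-open lid fully shut, then press the round middle key right down, keep it down for a good two seconds, and take the hand away so the key comes up again. Touch gently and lift nothing; leave the other two keys, the pipette tip box, the glass bottle and the dust cap alone, and leave the lid shut.

Things in the scene. Friction and masses are not known exactly. Their poses are not given: they have to be found in the camera images.
- centrifuge: White bench centrifuge, 210 mm deep (x), 200 wide (y), deck 104 mm high, fixed. Origin: bench level under its centre. x points to its back (hinge side), y to the left seen from the key panel, z up. Key panel: strip in front of the lid, x = -105 to -45 mm, leaning 0.14 rad to the front; display on its left, three keys on its right. Tall microscope to its right (world x > 0.5 m, y < -0.03 m).
- lid (a joint): Lid, 136 mm long plus an 8 mm front lip, 190 wide, 22 thick. 0 = shut; grows (rad) as its front rises, to 1.25. Hinge axis along the centrifuge's y at x = +100, z = 105 mm in its frame. Shut, its flat top is 128 mm above the bench. A friction hinge keeps it at any angle; 1 to 5 N down on the top near the front edge moves it; no latch to overcome.
- lid_lip (a point): Upper face of the finger lip (70 mm wide, 10 thick) in the middle of the lid's front edge: 138 mm forward of the hinge axis and 14 mm above it when shut. The lid's flat top lies 9 mm above this point and begins 2 mm behind it. x along the lid to the hinge, z out of the lid's top.
- spin_key (a joint): Short-spin key, the round middle key of the three, 24 mm across, 7.5 mm proud of the panel. 0 = up, 0.004 m = right down (3.5 mm short of flush). A spring returns it: 1.3 N starts it, about 4 N holds it right down, then it meets a hard stop.
- spin_key_top (a point): Centre of the top of the round short-spin key; x = -79, y = -30, z = 105 mm in the centrifuge frame when up. z axis is the key's axis, upwards, leaning 0.14 rad to the front.
- start_key (a joint): Start key, oblong, 15 x 24 mm, 40 mm to the left (+y) of the round key, same height and spring. 0 = up, 0.004 m = right down. To be left alone.
- release_key (a joint): Lid-release key, square, 19 x 19 mm, 40 mm to the right (-y) of the round key, same height and spring. 0 = up, 0.004 m = right down. To be left alone.
- tip_box: Box of pipette tips with a clear lid, 89 x 122 x 72 mm, loose, on the dark cloth to the left of the centrifuge; origin under its centre. To be left alone.
- clear_bottle: Small clear glass bottle with screw cap, 38 mm across, 84 mm high, loose, on the bench to the right of the centrifuge's front; origin under its centre. To be left alone.
- dust_cap: Round black dust cap, 38 mm across, 11 mm high, loose, on the bench just in front of the centrifuge; origin under its centre. To be left alone.

How it is judged (in metres and radians):
On the way, in this order (a step that is already met when the one before it is completed fails the run):
1. the lid is pushed fully shut (value of joint lid below 0.03 rad), for 0.2 s.
2. with the lid shut, the fingertips keep the round key right down for two seconds (1.8 s is enough) (value of joint spin_key above 0.003 m and value of joint lid below 0.03 rad and contact force between the fingers and spin_key above 0.5 N), for 1.8 s.
At the end, for the whole second after the job is handed in: The lid is shut (within 0.03 rad), all three keys are up (less than 1 mm down), and the tip box, bottle and dust cap rest within 15 mm of where they stood (value of joint lid below 0.03 rad and value of joint each of spin_key, start_key, release_key below 0.001 m and distance of each of tip_box, clear_bottle, dust_cap from where it was at the start of the episode below 0.015 m and linear speed of each of tip_box, clear_bottle, dust_cap below 0.02 m/s); the robot touches nothing.
It fails at once if the round key is pressed (over 2 mm) while the lid is open (value of joint spin_key above 0.002 m and value of joint lid above 0.05 rad).
It fails at once if the oblong or the square key is pressed (over 1.5 mm) (value of joint any of start_key, release_key above 0.0015 m).
It fails at once if the lid is lifted further open (over 1.2 rad) or slammed (faster than 2 rad/s) (value of joint lid above 1.2 rad or velocity of joint lid below -2 rad/s).
It fails at once if the centrifuge or its lid is shoved with over 65 N, or the round key with over 50 N (contact force between any of the arm, the fingers and centrifuge above 65 N or contact force between the fingers and spin_key above 50 N).
It fails at once if the tip box, bottle or dust cap is shifted or lifted by more than 15 mm (distance of any of tip_box, clear_bottle, dust_cap from where it was at the start of the episode above 0.015 m).
It also fails if it takes over 51 s, if anything falls off the work surface, if the arm or the gripper's body presses on something with over 40 N, if the wrist force passes 120 N, or if a joint passes its speed limit or range.

## Working session

There is one attempt and no reset: what is moved stays moved. The work goes in short steps, Python scripts to look and compute and a shell command to move; the robot and the scene stay as the last step left them, time stands still between calls to the robot, and variables do not carry over. Pictures are saved under pics/ and viewed, at most 10 in all, crops included, and the job is handed in when it is done.

```bash
ls; mkdir -p pics
python3 - <<'E'
from rig import ctrl, optics, sense
import cv2
s=sense();print(s['eef_pos'],s['ee_rot'],s['time_s'])
for n in ('scene','top'):
    im=optics.capture(n);cv2.imwrite(f'pics/{n}0.png',im[:,:,::-1]);print(n,optics.calibration(n))
E
```

```text
pics
rig.py
steer.py
[142.4484758  505.26653318 404.10608162] [-2.51619639e-04  1.36976438e-01  9.90574071e-01 -6.33860942e-04] 0.0
scene {'fx': 387.33800556559606, 'fy': 387.33800556559606, 'cx': 282.9292442504487, 'cy': 210.61969082970677, 'distortion': array([0.01996631, 0.        , 0.        , 0.        , 0.        ]), 'position': array([  2.21696761, -31.50246842, 672.32646965]), 'attitude': array([-0.35056909,  0.7647165 , -0.49142455,  0.22541492])}
top {'fx': 445.2301385787627, 'fy': 445.2301385787627, 'cx': 282.8680741495002, 'cy': 214.08690974948155, 'distortion': array([-0.11807588,  0.        ,  0.        ,  0.        ,  0.        ]), 'position': array([ 429.27665735,  244.76388262, 1061.76215517]), 'attitude': array([ 0.05395693, -0.70411818,  0.70590441, -0.05481969])}
```

View pics/scene0.png

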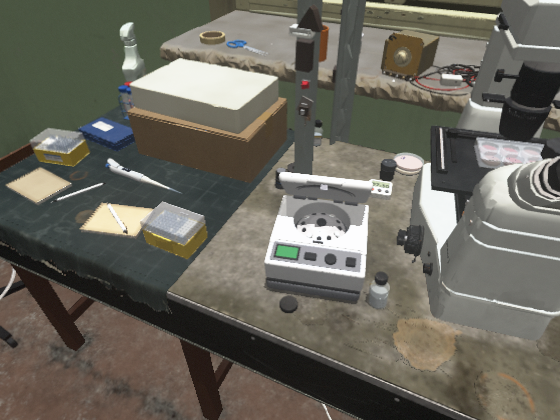

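View pics/top0.png

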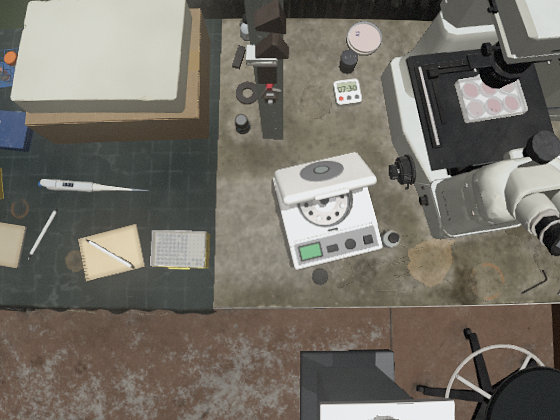

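The scene view shows the centrifuge with its keys at about (310,257), (330,258) and (350,261). In the top view the keys are at about (331,247), (351,243) and (368,239), and the lid top spans (275–375, 153–205). I'll locate the keys precisely with masks and check them on two views.

```bash
cat > h.py <<'E'
import numpy as np,cv2
from scipy.spatial.transform import Rotation as R
from rig import ctrl, optics, sense
def ray(n,px):
    c=optics.calibration(n);K=np.array([[c['fx'],0,c['cx']],[0,c['fy'],c['cy']],[0,0,1]])
    u=cv2.undistortPoints(np.array([[px]],float),K,c['distortion'])[0,0]
    q=c['attitude'];d=R.from_quat([q[1],q[2],q[3],q[0]]).apply([u[0],u[1],1]);return c['position'],d/np.linalg.norm(d)
def plane(n,px,z):
    p,d=ray(n,px);return p+d*(z-p[2])/d[2]
def tri(n1,a,n2,b):
    p,d=ray(n1,a);q,e=ray(n2,b);t=np.linalg.lstsq(np.c_[d,-e],q-p,rcond=None)[0]
    A=p+t[0]*d;B=q+t[1]*e;return (A+B)/2,np.linalg.norm(A-B)
def proj(n,P):
    c=optics.calibration(n);K=np.array([[c['fx'],0,c['cx']],[0,c['fy'],c['cy']],[0,0,1]])
    q=c['attitude'];r=R.from_quat([q[1],q[2],q[3],q[0]]).inv();
    return cv2.projectPoints(np.atleast_2d(P).astype(float),r.as_rotvec(),r.apply(-c['position']),K,c['distortion'])[0][:,0]
E
python3 - <<'E'
import cv2,numpy as np
from h import *
for n,(x0,y0,x1,y1) in dict(scene=(260,165,400,305),top=(260,145,410,290)).items():
    im=cv2.imread(f'pics/{n}0.png');c=im[y0:y1,x0:x1]
    cv2.imwrite(f'pics/c_{n}.png',cv2.resize(c,None,fx=4,fy=4,interpolation=cv2.INTER_CUBIC))
    g=cv2.cvtColor(c,cv2.COLOR_BGR2GRAY)
    for th in (70,90,110):
        k,l,s,ce=cv2.connectedComponentsWithStats((g<th).astype(np.uint8))
        for i in range(1,k):
            if 30<s[i,4]<500: print(n,th,s[i,2:],np.round(ce[i]+[x0,y0],1))
E
python3 - <<'E'
import cv2
a=cv2.imread('pics/c_scene.png');b=cv2.imread('pics/c_top.png')
E
```

```text
scene 70 [ 16  16 195] [386.6 172.6]
scene 70 [12 14 45] [263.5 174. ]
scene 70 [ 8 18 68] [277.7 181.6]
scene 70 [21  3 33] [310.5 185.7]
scene 70 [ 9  7 50] [321.1 222. ]
scene 70 [ 3 15 34] [398.1 238.2]
scene 70 [13 12 89] [381.3 279.1]
scene 70 [ 94  16 250] [311.9 285.2]
scene 90 [ 14  17 126] [264.3 170.3]
scene 90 [ 26  10 205] [299.9 168.8]
scene 90 [ 17  16 212] [387.  172.2]
scene 90 [ 9 18 80] [277.9 181.6]
scene 90 [24  5 63] [308.  186.2]
scene 90 [27 11 70] [340.5 190.1]
scene 90 [12  4 35] [299.4 196.9]
scene 90 [12  5 35] [350.5 203.2]
scene 90 [ 9  8 60] [321.1 221.7]
scene 90 [ 4 15 39] [398.1 238.1]
scene 90 [25  9 47] [287.6 256.9]
scene 90 [12  8 79] [309.9 256.3]
scene 90 [11 11 97] [330. 259.]
scene 90 [10  9 76] [350.3 262. ]
scene 90 [ 15  15 156] [380.8 277.8]
scene 90 [ 5 11 37] [367.5 298.3]
scene 90 [ 19   9 132] [288.2 300.7]
scene 110 [ 14  18 141] [264.5 170.8]
scene 110 [ 27  10 212] [299.5 168.7]
scene 110 [ 20  16 242] [387.1 172. ]
scene 110 [ 13  16 147] [275.6 200.8]
scene 110 [ 14  25 145] [343.5 218.4]
scene 110 [11  8 66] [321.  221.7]
scene 
[... 280 characters left out ...]
 90 [ 21  36 492] [400.9 170.1]
top 90 [ 9  6 33] [324.4 200.5]
top 90 [ 7 17 35] [382.6 237.1]
top 90 [11 10 88] [393.1 237.4]
top 90 [10  9 70] [367.5 239.2]
top 90 [11 10 61] [350.5 244.2]
top 90 [ 16  16 183] [319.5 276.6]
top 110 [ 29  25 410] [270.1 155.5]
top 110 [ 23  21 155] [375.5 157.1]
top 110 [17  8 37] [321.1 170.5]
top 110 [ 22  87 286] [281.4 223.7]
top 110 [ 7 18 46] [349.7 197.9]
top 110 [ 9  6 38] [324.3 200.6]
top 110 [10 19 60] [383.5 237. ]
top 110 [12 11 96] [393.5 237.3]
top 110 [10  9 76] [367.5 239.1]
top 110 [11 10 91] [349.9 243.6]
top 110 [12  8 70] [332.3 247.8]
top 110 [24 11 42] [309.8 256.1]
top 110 [ 22  22 276] [320.5 277.9]
top 110 [14  5 37] [266.7 287.8]
```

View pics/c_scene.png

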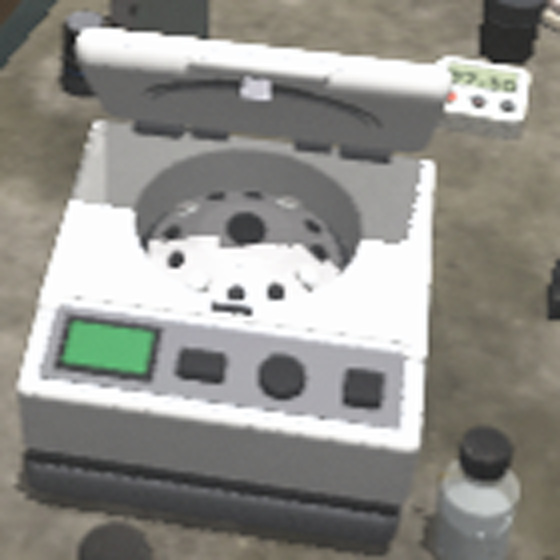

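View pics/c_top.png

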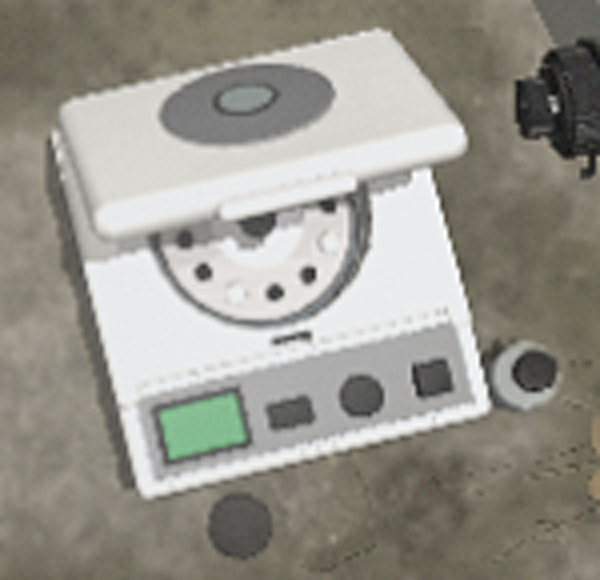

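The crops show the round key at (330,259) in scene and (350,243.7) in top, with the oblong key to its left and the square key to its right. The lip is at about (325,183) in scene and (332,195) in top.

Run:
```python
from h import *
np.set_printoptions(precision=1,suppress=True)
S=[(310,256.2),(330,259),(350.4,261.8)];T=[(332.3,247.8),(350,243.8),(367.5,239.2)]
P=[]
for s,t in zip(S,T):
    p,e=tri('scene',s,'top',t);print(p,e,plane('scene',s,104),plane('top',t,104));P.append((plane('scene',s,104)+plane('top',t,104))/2)
d=P[0]-P[2];yaw=np.arctan2(-d[0],d[1]);print('spacing',np.linalg.norm(d),'yaw',yaw)
c,s=np.cos(yaw),np.sin(yaw);M=np.array([[c,-s],[s,c]])
k=np.mean(P,0)[:2];O=k-M@[-79,-30];print('key',k,'O',O)
h=O+M@[100,0]
L,e=tri('scene',(325,183),'top',(332,195));print('lip',L,e)
v=M.T@(L[:2]-h);print('lip rel hinge',v,L[2]-105,'r',np.hypot(v[0],L[2]-105),'ang',np.arctan2(L[2]-105,-v[0])-np.arctan2(14,138))
# predicted lip for range of angle
for a in (.6,.7,.8,.9,1.0):
    x=-138*np.cos(a)+14*np.sin(a);z=138*np.sin(a)+14*np.cos(a)
    w=np.r_[h+M@[x,0],105+z];print(a,w,proj('top',w),proj('scene',w))
cor=[np.r_[O+M@[x,y],z] for x,y,z in [(-105,100,93),(-105,-100,93),(100,100,104)]]
print(proj('top',cor),proj('scene',cor))
print('bottle',plane('top',(393.3,237.2),84),'dust',plane('top',(320,277),11))
```

```text
[504.1 137.2  98.9] 1.7521216237285189 [499.1 136.4 104. ] [504.1 137.  104. ]
[512.6  98.4  99.9] 1.3272873480941068 [508.6  98.  104. ] [512.6  98.4 104. ]
[522.6  59.7  99.6] 1.1814159075145596 [518.2  59.5 104. ] [522.4  60.  104. ]
spacing 79.18142597748172 yaw 0.23792012840866195
key [510.8  98.2] O [580.5 146. ]
lip [598.  148.4 213.4] 1.0298746200213331
lip rel hinge [-82.4  -1.8] 108.44205067961627 r 136.20964103347723 ang 0.8197871260903988
0.6 [574.7 144.6 194.5] [[332.9 208.6]] [[322.3 197.7]]
0.7 [583.9 146.8 204.6] [[332.2 203.1]] [[323.2 190.7]]
0.8 [594.  149.3 213.7] [[331.4 197.1]] [[324.1 183.8]]
0.9 [605.  151.9 221.8] [[330.3 190.7]] [[325.1 177.2]]
1.0 [616.7 154.8 228.7] [[329.1 184. ]] [[326.  170.9]]
[[294.5 271. ]
 [383.1 248.8]
 [272.2 180. ]] [[263.  262.3]
 [365.2 277.3]
 [282.7 194.9]]
bottle [528.5  -1.9  84. ] dust [442.9 156.6  11. ]
```

```bash
cat >> h.py <<'E'
YAW=0.238;O=np.array([581.2,146.0])
def frame(tilt=0.14,roll=0.):
    # tool y along centrifuge y, tool z down, tilt towards back / roll about centrifuge x
    z0=R.from_matrix(np.array([[-1,0,0],[0,1,0],[0,0,-1.]]))
    return R.from_euler('z',YAW)*R.from_euler('x',roll)*R.from_euler('y',-tilt)*z0
def tip_goal(pc,tilt=0.14,roll=0.,L=173):
    c,s=np.cos(YAW),np.sin(YAW);F=frame(tilt,roll)
    w=np.r_[O+[c*pc[0]-s*pc[1],s*pc[0]+c*pc[1]],pc[2]]
    return w-F.apply([0,0,L]),F
def go(pc,tilt=0.14,roll=0.):
    s=sense();q=s['ee_rot'];A=R.from_quat([q[1],q[2],q[3],q[0]])
    t,F=tip_goal(pc,tilt,roll)
    print(pc,'tcp',t.round(),'d',A.inv().apply(t-s['eef_pos']).round(1),'rv',(A.inv()*F).as_rotvec().round(3))
def tipc():
    s=sense();q=s['ee_rot'];A=R.from_quat([q[1],q[2],q[3],q[0]])
    p=s['eef_pos']+A.apply([0,0,173]);c,k=np.cos(YAW),np.sin(YAW);d=p[:2]-O
    print('t',s['time_s'],'tip_c',np.round([c*d[0]+k*d[1],-k*d[0]+c*d[1],p[2]],1),'F',np.round(s['force'],1),'q',np.round(s['joints'],2),'g',s['grip_width'])
E
python3 -c "
from h import *
go([-60,10,270]);go([-60,10,300])
print('column',plane('top',(272,138),0),plane('scene',(290,187),0))"
```

```text
[-60, 10, 270] tcp [497. 136. 441.] d [-441.6 -259.3  -36.9] rv [-0.037 -0.138 -0.512]
[-60, 10, 300] tcp [497. 136. 471.] d [-441.5 -259.4  -66.9] rv [-0.037 -0.138 -0.512]
column [785.71660022 269.78782756   0.        ] [815.03946525 317.26634748   0.        ]
```

```bash
python3 steer.py '[[-42,-25,-10,0,0,-0.1],[-84,-50,-25,0,0,-0.2],[-126,-75,-40,0,0,-0.3],[-168,-100,-50,0,0,-0.4],[-210,-125,-50,0,0,-0.5],[-252,-150,-50,0,0,-0.512],[-294,-175,-50,-0.02,-0.07,-0.512],[-336,-200,-50,-0.037,-0.138,-0.512]]' 0
python3 -c "
from h import *
tipc();go([-60,10,270])"
```

```text
time_s: 0.9
eef_pos: [412.7, 219.9, 454.6]
ee_rot: [0.071, -0.118, 0.99, 0.009]
force: [0.3, 0.7, 0.0]
grip_width: -0.004
grip_force: 0.0
t 0.9 tip_c [-121.6  111.5  283.4] F [0.3 0.7 0. ] q [ 0.24  0.13  1.6   0.    1.27 -1.57] g -0.004433862358045784
[-60, 10, 270] tcp [497. 136. 441.] d [ -59.7 -101.5   22. ] rv [ 0.     0.004 -0.   ]
```

```bash
python3 steer.py '[[-20,-34,7,0,0,0],[-40,-68,14,0,0,0],[-60,-101,22,0,0,0],[-60,-101,22,0,0,0]]'
python3 -c "
from h import *
tipc();im=optics.capture('scene');cv2.imwrite('pics/s1.png',im[:,:,::-1])
go([40,10,240]);go([-79,-30,120]);go([-79,-30,120],roll=.2);tipc()"
```

```text
time_s: 1.3
eef_pos: [498.4, 135.3, 439.7]
ee_rot: [0.069, -0.116, 0.991, 0.008]
force: [-1.4, 1.0, -0.7]
grip_width: -0.001
grip_force: 0.0
t 1.3 tip_c [-59.    9.2 268.3] F [-1.4  1.  -0.7] q [ 0.03  0.25  1.5   0.03  1.26 -1.78] g -0.0011692676772793779
[40, 10, 240] tcp [594. 159. 411.] d [-94.7  -0.7  42.5] rv [ 0.001 -0.001 -0.003]
[-79, -30, 120] tcp [488.  93. 291.] d [ 39.7 -41.1 144.8] rv [ 0.001 -0.001 -0.003]
[-79, -30, 120] tcp [496.  59. 288.] d [ 40.  -75.2 148.1] rv [-0.197 -0.001  0.025]
t 1.35 tip_c [-59.8  11.1 268.9] F [-1.2  0.9  0.6] q [ 0.04  0.24  1.5   0.03  1.26 -1.78] g 0.0005137865628545285
```

View pics/s1.png

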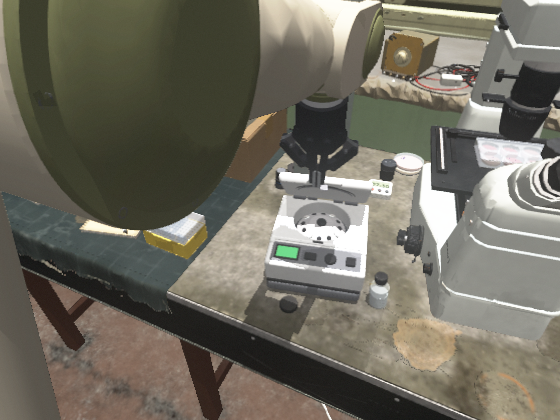

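The arm hovers clear, with the gripper at about (315,160) above the lid and the microscope stage starting at column 430. I'll now move over the lid top, behind its front edge.

```bash
python3 steer.py '[[-30,0,5,0,0,0],[-62,0,14,0,0,0],[-104,0,40,0,0,0],[-104,0,40,0,0,0]]'
python3 - <<'E'
from h import *
tipc()
for a in (.82,.75,.65,.55,.45,.35,.25,.15,.08,.04,0,-.02):
    go([100-118*np.cos(a)+23*np.sin(a)+11,10,105+118*np.sin(a)+23*np.cos(a)+1.5])
E
```

```text
time_s: 1.75
eef_pos: [604.4, 165.4, 409.7]
ee_rot: [0.065, -0.119, 0.991, 0.009]
force: [-0.9, -0.8, -1.4]
grip_width: 0.003
grip_force: 0.0
t 1.75 tip_c [ 49.9  13.8 238.2] F [-0.9 -0.8 -1.4] q [ 0.08  0.52  1.19  0.02  1.31 -1.74] g 0.003476615521774331
[np.float64(47.31425162378021), 10, np.float64(208.4662956753888)] tcp [601. 161. 380.] d [ 7.9 -3.4 29.2] rv [ 0.003 -0.008  0.001]
[np.float64(40.338404953425815), 10, np.float64(203.7622176668513)] tcp [595. 160. 375.] d [15.4 -3.4 32.9] rv [ 0.003 -0.008  0.001]
[np.float64(30.981399103140316), 10, np.float64(196.22192324348094)] tcp [585. 157. 368.] d [25.7 -3.4 39.1] rv [ 0.003 -0.008  0.001]
[np.float64(22.423912662383486), 10, np.float64(187.78515702118642)] tcp [577. 155. 359.] d [35.3 -3.4 46.4] rv [ 0.003 -0.008  0.001]
[np.float64(14.75144920694243), 10, np.float64(178.53621637923672)] tcp [570. 154. 350.] d [44.1 -3.5 54.5] rv [ 0.003 -0.008  0.001]
[np.float64(8.040669455484668), 10, np.float64(168.567513675233)] tcp [563. 152. 340.] d [52.  -3.5 63.5] rv [ 0.003 -0.008  0.001]
[np.float64(2.3586253009979554), 10, np.float64(157.97865289137854)] tcp [558. 151. 329.] d [59.1 -3.5 73.3] rv [ 0.003 -0.008  0.001]
[np.float64(-2.237910149560207), 10, np.float64(146.8754344244137)] tcp [553. 149. 318.] d [65.1 -3.5 83.7] rv [ 0.003 -0.008  0.001]
[np.float64(-4.784563382418121), 10, np.float64(138.85637313332262)] tcp [551. 149. 310.] d [68.7 -3.5 91.3] rv [ 0.003 -0.008  0.001]
[np.float64(-5.985857899702815), 10, np.float64(134.20034388722533)] tcp [550. 149. 306.] d [70.5 -3.5 95.8] rv [ 0.003 -0.008  0.001]
[np.float64(-7.0), 10, np.float64(129.5)] tcp [549. 148. 301.] d [ 72.1  -3.6 100.3] rv [ 0.003 -0.008  0.001]
[np.float64(-7.436370120602831), 10, np.float64(127.13555748351799)] tcp [548. 148. 298.] d [ 72.8  -3.6 102.6] rv [ 0.003 -0.008  0.001]
```

```bash
python3 steer.py '[[3,-3,12,0,0,0],[6,-3,22,0,0,0],[8,-3,29,0,0,0],[12,-3,32,0,0,0],[19,-3,35,0,0,0],[26,-3,39,0,0,0],[31,-3,43,0,0,0],[35,-3,46,0,0,0]]'
python3 - <<'E'
from h import *
tipc()
for a in (.55,.45,.35,.25,.15,.08,.04,0,-.02):
    go([round(100-118*np.cos(a)+23*np.sin(a)+11,1),10,round(105+118*np.sin(a)+23*np.cos(a)+1.5,1)])
E
```

```text
time_s: 2.55
eef_pos: [574.4, 154.2, 365.8]
ee_rot: [0.07, -0.118, 0.99, 0.009]
force: [-0.2, 0.3, 2.6]
grip_width: 0.005
grip_force: 1.1
t 2.55 tip_c [ 19.7   9.7 194.5] F [-0.2  0.3  2.6] q [ 0.06  0.47  1.37  0.03  1.16 -1.76] g 0.004678853243800518
[np.float64(22.4), 10, np.float64(187.8)] tcp [577. 155. 359.] d [-1.9  0.4  7. ] rv [ 0.001  0.001 -0.   ]
[np.float64(14.8), 10, np.float64(178.5)] tcp [570. 154. 350.] d [ 6.9  0.4 15.1] rv [ 0.001  0.001 -0.   ]
[np.float64(8.0), 10, np.float64(168.6)] tcp [563. 152. 340.] d [15.   0.4 24. ] rv [ 0.001  0.001 -0.   ]
[np.float64(2.4), 10, np.float64(158.0)] tcp [558. 151. 329.] d [22.1  0.4 33.7] rv [ 0.001  0.001 -0.   ]
[np.float64(-2.2), 10, np.float64(146.9)] tcp [553. 150. 318.] d [28.2  0.4 44. ] rv [ 0.001  0.001 -0.   ]
[np.float64(-4.8), 10, np.float64(138.9)] tcp [551. 149. 310.] d [31.9  0.4 51.6] rv [ 0.001  0.001 -0.   ]
[np.float64(-6.0), 10, np.float64(134.2)] tcp [550. 149. 306.] d [33.7  0.4 56.1] rv [ 0.001  0.001 -0.   ]
[np.float64(-7.0), 10, np.float64(129.5)] tcp [549. 148. 301.] d [35.4  0.4 60.6] rv [ 0.001  0.001 -0.   ]
[np.float64(-7.4), 10, np.float64(127.1)] tcp [548. 148. 298.] d [36.1  0.4 62.9] rv [ 0.001  0.001 -0.   ]
```

```bash
python3 steer.py '[[5,0,4,0,0,0],[9,0,8,0,0,0],[13,0,12,0,0,0],[17,0,17,0,0,0],[21,0,22,0,0,0],[24,0,27,0,0,0],[27,0,32,0,0,0],[30,0,37,0,0,0]]'
python3 -c "
from h import *
tipc();optics.capture('top');tipc();go([-4.8,10,138.9]);go([-7,10,129.5])"
```

```text
time_s: 3.35
eef_pos: [551.0, 148.6, 324.4]
ee_rot: [0.07, -0.118, 0.99, 0.009]
force: [0.3, -0.0, 3.4]
grip_width: 0.002
grip_force: 1.0
t 3.35 tip_c [ -4.4   9.7 153.2] F [ 0.3 -0.   3.4] q [ 0.05  0.46  1.51  0.03  1.04 -1.77] g 0.0016513451575119178
t 3.4 tip_c [ -5.    9.8 152.2] F [ 0.8 -0.8 -0.1] q [ 0.05  0.46  1.51  0.03  1.04 -1.77] g -0.0005207190793719013
[-4.8, 10, 138.9] tcp [551. 149. 310.] d [ 1.8  0.4 13.2] rv [ 0.001 -0.    -0.   ]
[-7, 10, 129.5] tcp [549. 148. 301.] d [ 5.3  0.3 22.2] rv [ 0.001 -0.    -0.   ]
```

```bash
python3 steer.py '[[1,0,4,0,0,0],[1,0,8,0,0,0],[2,0,12,0,0,0],[2,0,15,0,0,0],[3,0,18,0,0,0],[3,0,18,0,0,0]]'
python3 -c "
from h import *
tipc()"
```

```text
time_s: 4.0
eef_pos: [550.7, 148.5, 306.3]
ee_rot: [0.07, -0.118, 0.99, 0.009]
force: [-0.4, 0.5, -0.4]
grip_width: -0.001
grip_force: 0.0
t 4.0 tip_c [ -4.7   9.8 135. ] F [-0.4  0.5 -0.4] q [ 0.05  0.48  1.53  0.03  1.   -1.77] g -0.0005214600178061568
```

```bash
for i in 1; do python3 steer.py '[[0,0,2,0,0,0],[0,0,4,0,0,0],[0,0,5,0,0,0]]'; done; python3 steer.py '[[0,0,1,0,0,0],[0,0,2,0,0,0]]';python3 -c "
from h import *
tipc()
cv2.imwrite('pics/s2.png',cv2.resize(optics.capture('scene')[165:305,260:400,::-1],None,fx=4,fy=4))"
```

```text
time_s: 4.3
eef_pos: [551.4, 148.7, 301.7]
ee_rot: [0.07, -0.118, 0.99, 0.009]
force: [-0.9, -0.8, 2.5]
grip_width: -0.002
grip_force: 0.9
time_s: 4.5
eef_pos: [551.7, 148.8, 300.4]
ee_rot: [0.07, -0.119, 0.99, 0.009]
force: [-7.0, -2.1, 12.9]
grip_width: -0.002
grip_force: 6.5
t 4.5 tip_c [ -3.7   9.8 129.1] F [-7.  -2.1 12.9] q [ 0.05  0.49  1.53  0.03  0.98 -1.77] g -0.0018662872439975358
```

View pics/s2.png

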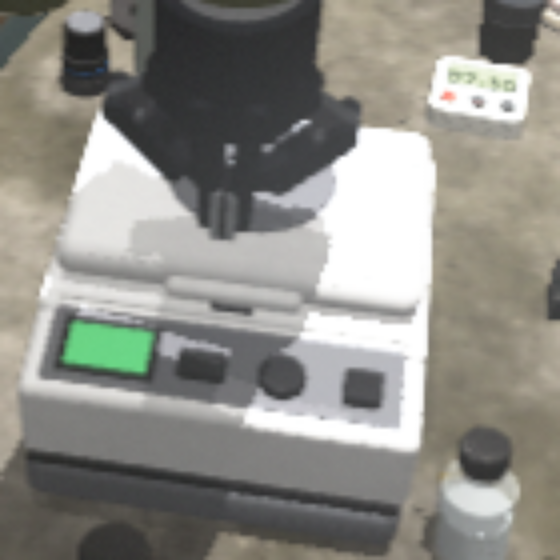

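The lid looks shut: its lip lies down on the deck at about (235,290) in the crop, and the force rose to 13 N at a tip height of 128 mm, which matches the shut height. I'll hold briefly, then lift off and move over the key.

```bash
python3 steer.py '[[0,0,0,0,0,0],[0,0,0,0,0,0],[0,0,0,0,0,0],[0,0,-10,0,0,0],[0,0,-30,0,0,0],[0,0,-45,0,0,0],[0,0,-45,0,0,0]]'
python3 -c "
from h import *
tipc();go([-79,-30,150]);go([-79,-30,150],roll=-.12)"
```

```text
time_s: 5.25
eef_pos: [545.7, 147.3, 346.6]
ee_rot: [0.072, -0.118, 0.99, 0.009]
force: [0.1, 0.2, -0.4]
grip_width: -0.001
grip_force: 0.0
t 5.25 tip_c [ -9.1   9.6 175.4] F [ 0.1  0.2 -0.4] q [ 0.05  0.43  1.5   0.03  1.08 -1.77] g -0.0008197076024674127
[-79, -30, 150] tcp [488.  93. 321.] d [ 71.9 -39.6  15. ] rv [0.    0.006 0.   ]
[-79, -30, 150] tcp [483. 112. 320.] d [ 72.1 -19.1  16.2] rv [ 0.119  0.006 -0.017]
```

```bash
python3 steer.py '[[15,-8,0,0,0,0],[30,-16,0,0,0,0],[45,-24,4,0,0,0],[60,-32,8,0,0,0],[72,-39,15,0,0,0],[72,-39,15,0,0,0]]'
python3 -c "
from h import *
tipc();go([-79,-30,120]);
cv2.imwrite('pics/s3.png',optics.capture('scene')[:,:,::-1])
cv2.imwrite('pics/t3.png',cv2.resize(optics.capture('top')[100:300,250:516,::-1],None,fx=3,fy=3))"
```

```text
time_s: 5.85
eef_pos: [486.8, 92.4, 318.1]
ee_rot: [0.069, -0.118, 0.991, 0.009]
force: [-0.6, -0.1, 0.5]
grip_width: 0.002
grip_force: 0.0
t 5.85 tip_c [-80.5 -29.6 146.7] F [-0.6 -0.1  0.5] q [-0.06  0.32  1.74  0.05  0.96 -1.89] g 0.002024113657698915
[-79, -30, 120] tcp [488.  93. 291.] d [ 2.5 -0.2 26.7] rv [ 0.001 -0.001 -0.001]
```

View pics/s3.png

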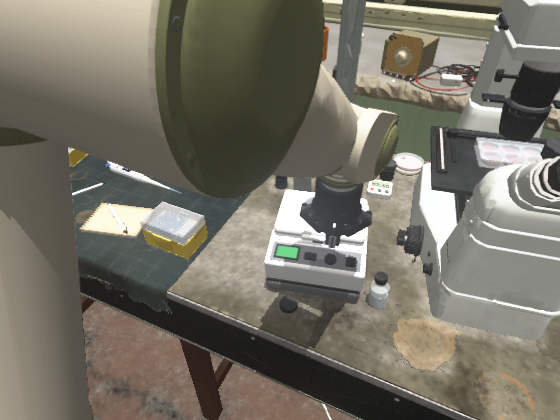

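View pics/t3.png

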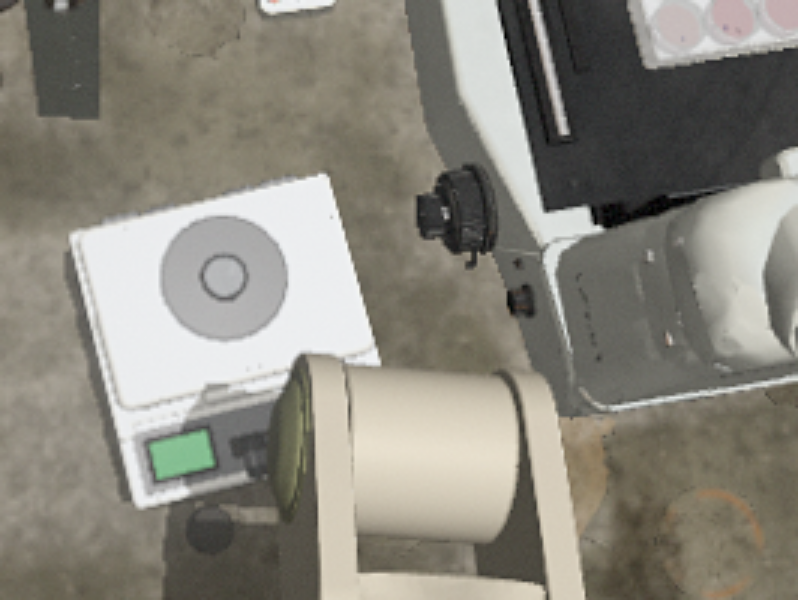

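The lid is shut and its flat top is visible in the top view. The wrist fork spans about y = 39–153 mm, well clear of the microscope, and the fingers hang over the round key. I'll descend along the key axis.

```bash
python3 steer.py '[[1,0,8,0,0,0],[2,0,16,0,0,0],[2,0,24,0,0,0],[2,0,30,0,0,0],[2,0,35,0,0,0],[2,0,38,0,0,0],[2,0,38,0,0,0]]'
python3 -c "
from h import *
tipc();go([-79,-30,105]);go([-79.6,-30,101]);
cv2.imwrite('pics/s4.png',cv2.resize(optics.capture('scene')[205:305,280:400,::-1],None,fx=5,fy=5))"
```

```text
time_s: 6.65
eef_pos: [490.8, 93.9, 281.1]
ee_rot: [0.07, -0.118, 0.99, 0.009]
force: [0.5, -0.7, -0.1]
grip_width: -0.004
grip_force: 0.0
t 6.65 tip_c [-75.8 -29.2 109.8] F [ 0.5 -0.7 -0.1] q [-0.05  0.37  1.77  0.05  0.87 -1.89] g -0.003528001827397118
[-79, -30, 105] tcp [488.  93. 276.] d [ 3.7 -0.7  4.3] rv [0.001 0.001 0.   ]
[-79.6, -30, 101] tcp [487.  92. 272.] d [ 4.8 -0.7  8.2] rv [0.001 0.001 0.   ]
```

View pics/s4.png

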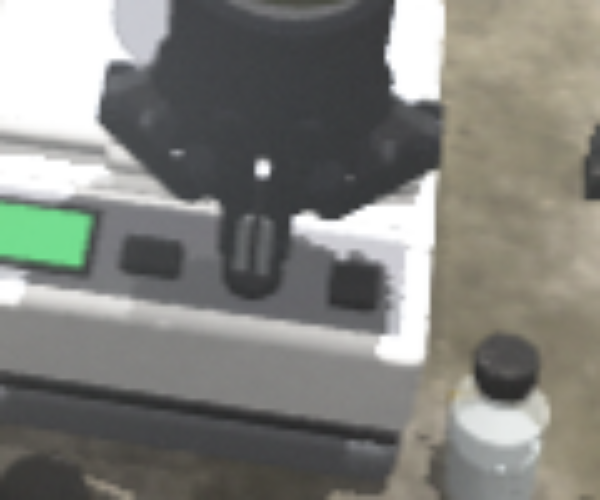

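The fingertips sit centred over the round key at about (253,280) in the crop, with clear gaps to both neighbours. I'll shift 3 mm forward and press in small steps.

```bash
python3 steer.py '[[2,-0.5,0,0,0,0],[3.5,-0.5,2,0,0,0],[3.5,-0.5,4,0,0,0],[3.5,-0.5,5,0,0,0],[3.5,-0.5,5,0,0,0]]'; python3 steer.py '[[0,0,1,0,0,0],[0,0,2,0,0,0],[0,0,2,0,0,0]]'; python3 steer.py '[[0,0,1,0,0,0],[0,0,1,0,0,0]]'; python3 -c "
from h import *
tipc()"
```

```text
time_s: 7.2
eef_pos: [488.2, 92.7, 276.0]
ee_rot: [0.07, -0.118, 0.99, 0.009]
force: [-1.2, 0.0, 0.8]
grip_width: -0.002
grip_force: 0.7
time_s: 7.5
eef_pos: [488.6, 92.8, 274.0]
ee_rot: [0.07, -0.118, 0.99, 0.009]
force: [-0.2, -0.3, 2.6]
grip_width: -0.001
grip_force: 1.4
time_s: 7.7
eef_pos: [488.7, 92.8, 273.0]
ee_rot: [0.07, -0.118, 0.99, 0.009]
force: [-1.9, -0.8, 2.5]
grip_width: -0.0
grip_force: 1.7
t 7.7 tip_c [-78.1 -29.7 101.7] F [-1.9 -0.8  2.5] q [-0.06  0.38  1.78  0.06  0.84 -1.9 ] g -0.0004570119925569727
```

Contact was near 105 mm and the spring force is rising, so I'll press on to the stop.

```bash
python3 steer.py '[[0,0,1,0,0,0],[0,0,1,0,0,0]]'; python3 steer.py '[[0,0,0.7,0,0,0],[0,0,0.7,0,0,0]]'; python3 -c "
from h import *
tipc()"
```

```text
time_s: 7.9
eef_pos: [488.8, 92.9, 272.3]
ee_rot: [0.07, -0.119, 0.99, 0.009]
force: [-3.9, -0.4, 5.8]
grip_width: 0.003
grip_force: 3.2
time_s: 8.1
eef_pos: [488.8, 92.9, 272.2]
ee_rot: [0.07, -0.119, 0.99, 0.009]
force: [-7.7, -1.2, 12.9]
grip_width: 0.0
grip_force: 6.9
t 8.1 tip_c [-77.9 -29.7 100.9] F [-7.7 -1.2 12.9] q [-0.06  0.38  1.78  0.06  0.84 -1.9 ] g 0.0003301892863351956
```

The key is on its hard stop at 13 N. I'll hold for 2.6 s, then take the hand away.

```bash
Z='[[0,0,0,0,0,0],[0,0,0,0,0,0],[0,0,0,0,0,0],[0,0,0,0,0,0],[0,0,0,0,0,0],[0,0,0,0,0,0],[0,0,0,0,0,0],[0,0,0,0,0,0]]'
python3 steer.py '[[0,0,0,0,0,0],[0,0,0,0,0,0],[0,0,0,0,0,0],[0,0,0,0,0,0],[0,0,0,0,0,0],[0,0,0,0,0,0],[0,0,0,0,0,0],[0,0,0,0,0,0]]'
python3 steer.py '[[0,0,0,0,0,0],[0,0,0,0,0,0],[0,0,0,0,0,0],[0,0,0,0,0,0],[0,0,0,0,0,0],[0,0,0,0,0,0],[0,0,0,0,0,0],[0,0,0,0,0,0]]' | grep force
python3 steer.py '[[0,0,0,0,0,0],[0,0,0,0,0,0],[0,0,0,0,0,0],[0,0,0,0,0,0],[0,0,0,0,0,0],[0,0,0,0,0,0],[0,0,0,0,0,0],[0,0,0,0,0,0]]'
python3 steer.py '[[0,0,-4,0,0,0],[0,0,-10,0,0,0],[0,0,-30,0,0,0],[0,0,-60,0,0,0],[0,0,-100,0,0,0],[0,0,-140,0,0,0],[0,0,-150,0,0,0],[0,0,-150,0,0,0]]'
python3 -c "
from h import *
cv2.imwrite('pics/s5.png',cv2.resize(optics.capture('scene')[165:315,240:400,::-1],None,fx=3,fy=3));tipc()"
```

```text
time_s: 8.9
eef_pos: [488.8, 92.9, 272.2]
ee_rot: [0.07, -0.119, 0.99, 0.009]
force: [-7.6, -1.6, 13.5]
grip_width: 0.001
grip_force: 6.9
force: [-7.5, -1.6, 12.8]
grip_force: 6.9
time_s: 10.5
eef_pos: [488.8, 92.9, 272.2]
ee_rot: [0.07, -0.119, 0.99, 0.009]
force: [-7.1, -0.9, 13.9]
grip_width: 0.003
grip_force: 6.9
time_s: 11.3
eef_pos: [468.3, 87.8, 421.0]
ee_rot: [0.072, -0.118, 0.99, 0.009]
force: [-0.3, -0.3, -0.1]
grip_width: -0.003
grip_force: 0.0
t 11.35 tip_c [-99.1 -29.8 248.1] F [ 0.6 -0.5 -0.5] q [-0.07  0.17  1.64  0.05  1.19 -1.89] g -0.003096681360797058
```

View pics/s5.png

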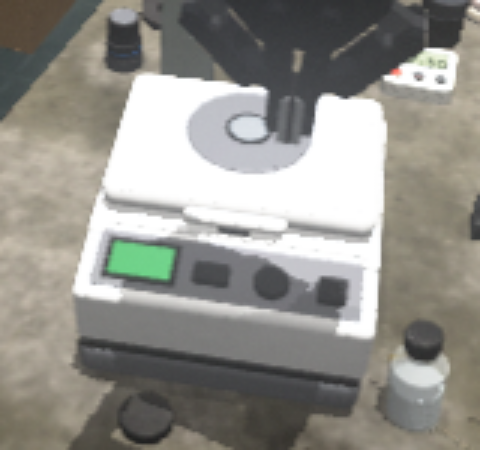

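The lid is shut, the round key at (271,282) is up again, the bottle and dust cap have not moved, and the hand is well clear. Handing in.

```bash
python3 -c "
from rig import ctrl, optics, sense
print(ctrl.finish_job())"
```

```text
the job is handed in; nothing more can be done
None
```

The lid was pushed shut, the round key was held on its stop at about 13 N for 2.4 s and then let up, and the job is handed in at about 11 s; no verdict came back.

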